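# Fetch a soap bar from the latched dispenser

## Robot

A 6-joint arm with a two-finger parallel gripper is mounted at the origin on a cart in front of the work surface, level with it; the furniture and walls round the work are solid. World frame = base frame: x ahead of the robot, y to its left, z up, the work surface at z = 0. Lengths are in m, angles in degrees, forces in N, time in s.
With the tool pointing down it reaches from about 0.4 to 0.825 m from the base axis. Payload 7 kg.
Tool frame: the origin (TCP) lies between the finger pads; the fingertips stand 25 mm ahead of it and the grasp point (between the pads) lies 6 mm ahead of it; z points along the fingers, y is the line along which they close (so a half turn about z gives the same grasp; the last joint's range is limited). The gripper opens to 88 mm and grips with 3 to 60 N. Pads are 19 mm wide; open, the fingers measure 130 mm over their backs; the gripper's body (78 mm by 193 mm) begins 47 mm behind the grasp point.
Start: joints at [89.043, 20.546, 0.682, 0, -70.136, -16.507], TCP at [0.203, 0.644, 0.252] pointing down, gripper open.
Joint ranges: [-176.03, 176.03], [-82.01, 121.73], [-58.28, 71.71], [-173.87, 95.51], [-174.79, -0.11], [-173.66, 173.66]. Speed limits (degrees/s): [136.94, 136.94, 172.46, 180, 180, 180].

## Interface

Orientations are given as [roll, pitch, yaw] about the fixed x, y, z axes, in that order (R = Rz(yaw) Ry(pitch) Rx(roll)).
In Python, from plant import r gives the robot as it stands.
- The arm moves only by the shell command python3 -m crank 'ROWS' [FORCE]. ROWS is JSON, a list of rows, each a list of 3 entries, a list of its own where there are three numbers: the turn, a rotation vector about the tool's x, y, z in degrees, then the shift along the tool's x, y, z in cm, then the closure, from -1 (fully open) to 1 (shut). In form: [[[wx, wy, wz], [dx, dy, dz], fingers], ...]. A call has 1 to 8 rows; each row shifts and turns the commanded pose from where the row before left it, along the tool's axes as they then stand; what a row does not reach is not made up. A row lasts 1/10 s, in which the tool goes at most 50 mm and 8.59 degrees, less where a joint would pass 70% of its speed; a pose out of reach is approached as far as the arm can. A call with a gripper value outside its range is refused whole. The fingers move at their own pace and stop on an object; FORCE is the grip in N (left out, the last holds). Time passes only in rows, so rows that do not move let the fingers close. It gives the time, the measured TCP pose, the force, the opening and the grip force at its end, in the units of the state.
- r.get_state(): the state, without advancing time (a new reading comes with each control period).
- r.capture(name): name is "side" or "top" or "wrist"; returns a dict with "color" (480x640x3 uint8, red, green, blue), "range_z" (480x640 float32, m along the optical axis (not along the pixel's ray), 0 where there is no reading), "intrinsics" (3x3 intrinsics, pixels), "world_from_camera" (4x4, takes a point from camera to world coordinates); the wrist camera has in their place "hand_eye" (4x4, takes a point from camera to tool coordinates, whose origin is the TCP and whose axes are the flange's). Camera axes: x right, y down, z forward; pixel columns grow to the right and rows downward; lengths in m; the calibration is good to about 2 mm. A picture is of the moment at which its call begins: read the wrist's pose just before it.
- r.close_job(): hands the job in; it is judged then, once.
The state is a dict: "time_s": time; "joints": joint angles; "qd": joint speeds; "joint_torque": joint torques, N m; "tcp_pos": TCP position; "eef_rot": TCP orientation; "contact_force": force on the tool from outside, world axes, zero at the start; "moment": the same for the moment, N m; "gripper_width": finger opening in m; "gripper_force": force on a finger pad.
Only numpy, scipy, OpenCV 4.12 (cv2) and the standard library are available. Lean on these libraries where they do the work, as an engineer would, in place of code of your own. Each camera call takes 0.05 s, during which the arm holds its last target. There are 200 camera calls.

## Task

Fetch a bar of soap from the wooden dispenser: first swing the steel hook off the gate's neck, well clear of the gate, then slide the gate fully aside, and pull the lowest bar, the one that sticks out, straight out from under the stack and lay it flat on the floor of the white tray, beside the cup. Keep the other three bars in the dispenser, leave the tray and the cup in it where they stand, and do not disturb the bottle, jars and tins around; the hook and gate may stay open.

Things in the scene. Friction and masses are not known exactly. Their poses are not given: they have to be found in the camera images.
- dispenser: Fixed pale wooden soap dispenser, an open-topped tower. Origin on the work surface under the middle of the outer face of its front wall; z up, +x into the tower, -x to the front, +y to the left of one who faces +x. The tower spans x 0 to 0.121, y -0.034 to 0.034, walls to z 0.084, inside 112 x 58 mm, floor at z 0.030. 'Dispenser x, y' below mean this frame.
- slot (a point): Middle of the slot's lower edge at the tower's front (dispenser x 0, y 0, z 0.030). The front wall is two posts that end at z 0.048, so that one bar passes beneath them; the floor runs on to the front as a tongue 36 mm wide, to x -0.045.
- track (a point): Middle of the low fixed track in front on which the gate slides (dispenser x -0.056, y 0.040, z 0.015): it spans x -0.071 to -0.041, y -0.043 to 0.123, top at z 0.015.
- gate (a joint): Position of the sliding gate in m: 0 shut, in front of the nose of the lowest bar, to 0.085 fully open; it slides along the dispenser's +y with about 1.2 N of friction and stays where it is left. While hooked it can move only about 5 mm.
- gate_plate (a point): Middle of the gate's wooden plate, 8 mm thick (x), 44 mm wide (y), z 0.012 to 0.046, at dispenser x -0.056, y = the joint value, z 0.029. A steel neck 12 mm across (z 0.046 to 0.062) stands on it and bears the knob.
- gate_knob (a point): Point on the axis of the gate's round upright wooden knob (18 mm across, z 0.062 to 0.092), at z 0.077; it moves with the gate.
- hook (a joint): Angle of the steel hook in rad: about 0 engaged round the gate's neck (it starts between 0 and 0.08), up to 1.6 wide open; growing values turn it anticlockwise seen from above, its free end swinging away from the tower. It is clear of the neck from about 0.3. Light friction; it stays where it is left.
- hook_pivot (a point): Point on the hook's vertical hinge axis at dispenser x -0.050, y -0.085, z 0.055; a fixed wooden post 16 mm across stands under it.
- hook_tip (a point): Free end of the hook, at z 0.055. The hook is a steel bar 8 mm thick, z 0.051 to 0.059; engaged, it runs from the pivot along dispenser +y in front of the gate's neck (x -0.072) and its last 18 mm turn back (+x) round the far side of the neck, at y 0.015.
- hook_pin (a point): Point on the axis of the hook's small round upright wooden knob (14 mm across, z 0.062 to 0.090), at z 0.076; 41 mm from the hinge axis, on the hook's arm (engaged: dispenser x -0.072, y -0.050); it swings with the hook.
- bar0: The lowest soap bar, cream, 110 (x) x 56 (y) x 14 (z) mm, 65 to 125 g; origin in the middle of its underside. It starts on the dispenser floor (underside z 0.030), axes parallel to the dispenser's, its front end sticking out 48 mm over the tongue; it must be drawn 62 mm more along dispenser -x until its rear end is out of the slot.
- bar0_mid (a point): Centre of the lowest bar.
- bar1_mid (a point): Centre of the second soap bar from below, same size, inside the tower (centre at dispenser x 0.060); it drops 14 mm when the lowest bar has gone.
- bar2_mid (a point): Centre of the third soap bar from below, same size, inside the tower (centre at dispenser x 0.060); it drops 14 mm when the lowest bar has gone.
- bar3_mid (a point): Centre of the top soap bar from below, same size, inside the tower (centre at dispenser x 0.060); it drops 14 mm when the lowest bar has gone.
- tray: Loose white tray, 170 (x) x 240 (y) x 24 (z) mm, origin in the middle of its underside; flat floor 4 mm thick, inside x -0.073 to 0.073, y -0.108 to 0.108. It may be turned any way. The cup stands in its -y end, the +y end is free.
- cup: Small white espresso cup standing in the tray's -y end, 62 mm across (89 mm with the ear), 52 mm tall, origin under its middle including the ear.
- bottle: Clear glass bottle, 68 mm across, 198 mm tall, standing between the work places; bystander, origin in the middle of its underside.
- fish_tin: Low fish tin, 86 mm across, 40 mm high, near the front edge; bystander, origin in the middle of its underside.
- rice_jar: Jar with a dark green lid, 96 mm across, 141 mm tall, at the back; bystander, origin in the middle of its underside.
- tall_tin: Food tin, 75 mm across, 110 mm tall, at the back right; bystander, origin in the middle of its underside.
- lid_jar: Glass jar with a blue-green lid, 84 mm across, 116 mm tall, at the back left; bystander, origin in the middle of its underside.
Not all that is in view belongs to the job. What is shaped like the part that bears bar3_mid but orange is not meant.

How it is judged:
By the outcome, as a careful person would: the job done as asked, in the order asked, and still so for the second after the job is handed in, with the robot touching nothing.
It also fails if it takes over 58 s, if anything falls off the work surface, if the arm or the gripper's body presses on something with over 40 N, if the wrist force passes 120 N, or if a joint passes its speed limit or range.

## Working session

There is one attempt and no reset: what is moved stays moved. The work goes in short steps, Python scripts to look and compute and a shell command to move; the robot and the scene stay as the last step left them, time stands still between calls to the robot, and variables do not carry over. Pictures are saved under pics/ and viewed, at most 12 in all, crops included, and the job is handed in when it is done.

```bash
mkdir -p pics; ls; cat > h.py <<'E'
import numpy as np,cv2,pickle
from scipy.spatial.transform import Rotation as R
from plant import r
def cap(n,save=None):
    s=r.get_state(); c=r.capture(n)
    if n=="wrist":
        T=np.eye(4);T[:3,:3]=R.from_euler('xyz',s['eef_rot'],degrees=True).as_matrix();T[:3,3]=s['tcp_pos']
        c['T']=T@c['hand_eye']
    else:c['T']=c['world_from_camera']
    if save:
        cv2.imwrite(f'pics/{save}.png',c['color'][:,:,::-1])
        pickle.dump({k:c[k] for k in('color','range_z','intrinsics','T')},open(f'{save}.pkl','wb'))
    return c
def cloud(c):
    K=c['intrinsics'];z=c['range_z'];v,u=np.mgrid[:480,:640]
    P=np.stack([(u-K[0,2])/K[0,0]*z,(v-K[1,2])/K[1,1]*z,z],-1)
    return P@c['T'][:3,:3].T+c['T'][:3,3]
def ray(c,uv,z):
    K=c['intrinsics'];d=c['T'][:3,:3]@[(uv[0]-K[0,2])/K[0,0],(uv[1]-K[1,2])/K[1,1],1];o=c['T'][:3,3]
    return o+d*(z-o[2])/d[2]
E
python3 - <<'E'
from h import *
for n in('top','side'):
    c=cap(n,n+'0');print(n,c['T'].round(3).tolist(),c['intrinsics'].round(1).tolist())
print(r.get_state())
E
```

```text
pics
top [[-0.004, -0.984, 0.176, 0.231], [-1.0, 0.003, -0.009, 0.006], [0.008, -0.176, -0.984, 1.641], [0.0, 0.0, 0.0, 1.0]] [[598.4, 0.0, 320.7], [0.0, 598.4, 244.7], [0.0, 0.0, 1.0]]
side [[0.996, -0.038, 0.081, 0.427], [-0.089, -0.395, 0.914, -1.092], [-0.003, -0.918, -0.397, 0.541], [0.0, 0.0, 0.0, 1.0]] [[482.5, 0.0, 328.5], [0.0, 482.5, 237.7], [0.0, 0.0, 1.0]]
{'time_s': 0.1, 'joints': array([ 8.90402908e+01,  2.05877267e+01,  6.40342439e-01, -1.80568386e-02,
       -7.01355003e+01, -1.65079646e+01]), 'qd': array([-0.0203775 , -0.10678787,  0.0684348 ,  0.0562677 ,  0.09813516,
       -0.05599398]), 'joint_torque': array([-2.24370386e-03, -5.84160841e+01,  2.93751973e+01,  7.01564893e+00,
        1.01715521e-02, -4.85224814e-05]), 'tcp_pos': array([0.20250196, 0.6435014 , 0.2507209 ]), 'eef_rot': array([ 1.79915708e+02, -7.27786570e-03, -1.74738164e+01]), 'contact_force': array([ 0.24146534, -0.12818648,  0.13448334]), 'moment': array([ 0.04271565, -0.00035829, -0.02865875]), 'gripper_force': 0.0, 'gripper_width': 0.08734619289892367}
```

View pics/top0.png

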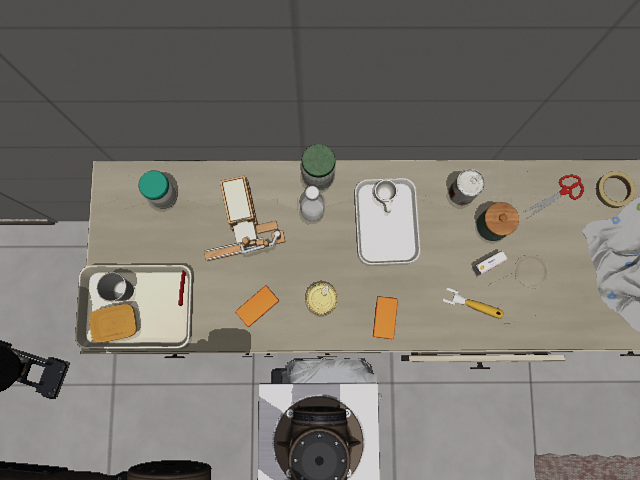

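View pics/side0.png

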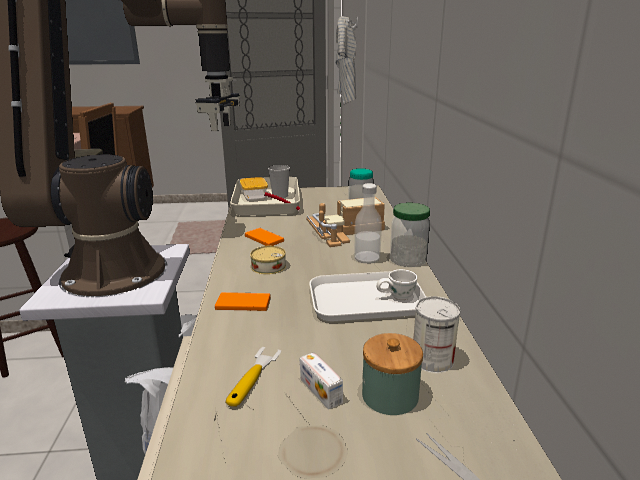

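```bash
python3 - <<'E'
from h import *
c=pickle.load(open('top0.pkl','rb'));P=cloud(c)
cv2.imwrite('pics/crop0.png',cv2.resize(c['color'][165:270,190:300,::-1],None,fx=5.5,fy=5.5,interpolation=cv2.INTER_CUBIC))
m=np.zeros((480,640),bool);m[170:228,212:262]=1
m&=(P[...,2]>0.07)&(P[...,2]<0.1)
# tower: rect of points near rim height
q=P[m][:,:2].astype(np.float32);(cx,cy),wh,a=cv2.minAreaRect(q*1000);print('tower',cx,cy,wh,a,len(q),np.percentile(P[m][:,2],[5,50,95]))
m=np.zeros((480,640),bool);m[170:275,345:430]=1
m&=(P[...,2]>0.015)&(P[...,2]<0.032)
q=P[m][:,:2].astype(np.float32);print('tray',cv2.minAreaRect(q*1000),len(q))
m=np.zeros((480,640),bool);m[170:275,345:430]=1
m&=(P[...,2]>0.042)&(P[...,2]<0.06)
q=P[m][:,:2];print('cup',q.min(0),q.max(0),len(q))
m=np.zeros((480,640),bool);m[180:230,290:335]=1
m&=(P[...,2]>0.1)&(P[...,2]<0.22)
q=P[m];print('bottle',q.min(0),q.max(0),len(q))
m=np.zeros((480,640),bool);m[230:275,195:295]=1
m&=(P[...,2]>0.009)&(P[...,2]<0.02)
q=P[m][:,:2].astype(np.float32);print('track',cv2.minAreaRect(q*1000),len(q))
E
```

```text
tower 635.4503784179688 217.7183074951172 (123.64672088623047, 68.8763656616211) 12.897624015808105 1124 [0.07686327 0.08491064 0.09095196]
tray ((589.9645385742188, -210.26318359375), (241.44212341308594, 206.42848205566406), 2.20346736907959) 862
cup [ 0.6083937  -0.21663995] [ 0.69739899 -0.15792493] 178
bottle [ 0.58883707 -0.01753682  0.10006104] [0.68168826 0.04609138 0.20407862] 544
track ((503.1484375, 201.963623046875), (274.6290588378906, 123.70244598388672), 89.92867279052734) 533
```

View pics/crop0.png

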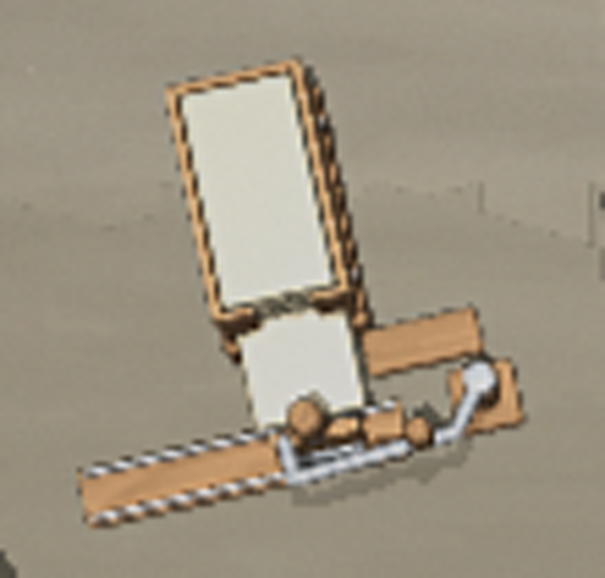

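The crop shows the gate knob at crop (305,418), which is full image (245,241), the hook pin at (266,243) and the pivot at (277,234). The dispenser is the pale tower with cream bars. The orange bars at (257,306) and (385,317) are decoys lying loose on the surface, so I'll ignore them. Next I work out the first move.

```bash
cat >> h.py <<'E'
YAW=np.radians(12.9);O=np.array([0.5765,0.2042])
def d2w(x,y,o=None,yaw=None):
    o=O if o is None else o;yaw=YAW if yaw is None else yaw
    return o+np.array([x*np.cos(yaw)-y*np.sin(yaw),x*np.sin(yaw)+y*np.cos(yaw)])
def go(x,y,z,pose=None):
    s=r.get_state();M=R.from_euler('xyz',s['eef_rot'],degrees=True)
    return (M.inv().apply(np.array([x,y,z])-s['tcp_pos'])*100).round(2)
E
python3 - <<'E'
from h import *
c=pickle.load(open('top0.pkl','rb'));P=cloud(c)
for n,(u,v),z in(('knob',(245.5,240.5),.092),('pin',(266.4,243),.09),('pivot',(277.3,233.7),.06)):print(n,ray(c,(u,v),z).round(4))
print(d2w(-.056,0),d2w(-.072,-.05),d2w(-.05,-.085))
print('board z',P[226:229,262:272,2].round(3).tolist())
p=d2w(-.065,-.03);print(go(p[0],p[1],.25))
m=np.zeros((480,640),bool);m[170:275,345:430]=1
hsv=cv2.cvtColor(c['color'],cv2.COLOR_RGB2HSV);m&=(hsv[...,1]<25)&(hsv[...,2]>150)
n,l,st,ce=cv2.connectedComponentsWithStats(m.astype(np.uint8));i=1+st[1:,4].argmax()
k=np.argwhere(l==i)[:,::-1];(a,b),wh,an=cv2.minAreaRect(k.astype(np.float32));print(a,b,wh,an,ray(c,(a,b),.024))
E
```

```text
knob [0.52   0.1894 0.092 ]
pin [0.5135 0.1346 0.09  ]
pivot [0.5444 0.1081 0.06  ]
[0.52191337 0.19169799] [0.5174797  0.13938793] [0.5467382  0.11018279]
board z [[0.011, 0.008, 0.015, 0.01, 0.013, 0.01, 0.015, 0.012, 0.014, 0.014], [0.008, 0.008, 0.011, 0.014, 0.01, 0.014, 0.004, 0.014, 0.015, 0.006], [0.005, 0.013, 0.012, 0.006, 0.01, 0.011, 0.01, 0.018, 0.008, 0.011]]
[44.77 36.55  0.13]
387.1740417480469 220.72030639648438 (85.60475158691406, 61.80167007446289) 86.90594482421875 [ 0.58727849 -0.1932726   0.024     ]
```

```bash
python3 -m crank '[[[0,0,0],[3.2,2.61,0],-1],[[0,0,0],[3.2,2.61,0],-1],[[0,0,0],[3.2,2.61,0],-1],[[0,0,0],[3.2,2.61,0],-1],[[0,0,0],[3.2,2.61,0],-1],[[0,0,0],[3.2,2.61,0],-1],[[0,0,0],[3.2,2.61,0],-1]]' 40
python3 -m crank '[[[0,0,0],[3.2,2.61,0],-1],[[0,0,0],[3.2,2.61,0],-1],[[0,0,0],[3.2,2.61,0],-1],[[0,0,0],[3.2,2.61,0],-1],[[0,0,0],[3.2,2.61,0],-1],[[0,0,0],[3.2,2.61,0],-1],[[0,0,0],[3.2,2.61,0],-1]]'
python3 -m crank '[[[0,0,8.5],[0,0,0],-0.1],[[0,0,8.5],[0,0,0],-0.1],[[0,0,8.5],[0,0,0],-0.1],[[0,0,8.5],[0,0,0],-0.1],[[0,0,8.5],[0,0,0],-0.1],[[0,0,8.5],[0,0,0],-0.1],[[0,0,8.5],[0,0,0],-0.1],[[0,0,0],[0,0,0],-0.1]]'
python3 - <<'E'
from h import *
c=cap('wrist','w1');s=r.get_state();print(s['joints'].round(1),s['tcp_pos'],s['eef_rot'],c['T'].round(3).tolist())
E
```

```text
time_s: 0.8
tcp_pos: [0.3619, 0.4007, 0.2514]
eef_rot: [180.0, 0.0, -17.5]
contact_force: [0.3, -0.3, -0.2]
gripper_width: 0.0876
gripper_force: 0.0
time_s: 1.5
tcp_pos: [0.5208, 0.1592, 0.2515]
eef_rot: [180.0, 0.0, -17.5]
contact_force: [-0.5, 0.6, 0.3]
gripper_width: 0.0876
gripper_force: 0.0
time_s: 2.3
tcp_pos: [0.52, 0.1607, 0.2512]
eef_rot: [180.0, -0.0, -77.1]
contact_force: [0.1, 0.2, -0.3]
gripper_width: 0.0481
gripper_force: 0.0
[ 37.8   8.3 -15.9  -0.  -65.9 -24.6] [0.52009616 0.16075987 0.25130656] [ 1.79970546e+02 -6.37833750e-03 -7.67836451e+01] [[-0.975, -0.215, -0.063, 0.538], [-0.224, 0.935, 0.274, 0.086], [-0.0, 0.281, -0.96, 0.385], [0.0, 0.0, 0.0, 1.0]]
```

View pics/w1.png

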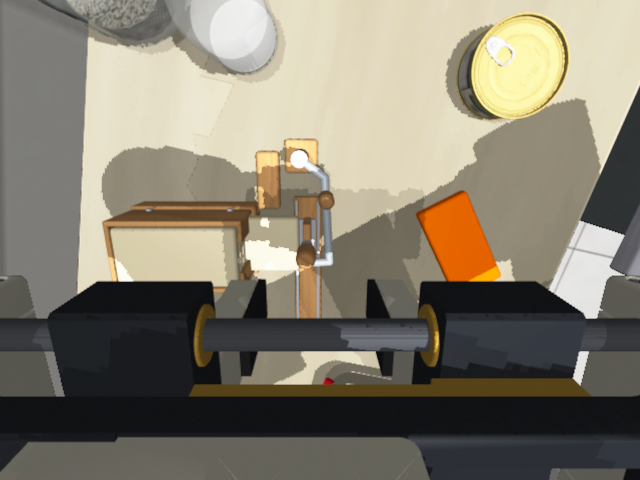

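The wrist view shows the hook pin top at (326,200), the knob top at (306,256) and the pivot at (300,158).

```bash
python3 - <<'E'
from h import *
c=pickle.load(open('w1.pkl','rb'))
for n,uv,z in(('pin',(326,199),.09),('knob',(306,255),.092),('pivot',(300,158),.06),('c1',(105,223),.084),('c2',(243,227),.084)):print(n,ray(c,uv,z).round(4))
h=ray(c,(326,199),.09);print(go(h[0],h[1],.092))
E
```

```text
pin [0.5181 0.1345 0.09  ]
knob [0.5238 0.1858 0.092 ]
pivot [0.5473 0.1086 0.06  ]
c1 [0.7004 0.199  0.084 ]
c2 [0.5826 0.1757 0.084 ]
[ 2.51  0.79 15.93]
```

```bash
python3 -m crank '[[[0,0,0],[2.4,0.75,3],-0.1],[[0,0,0],[0,0,4],-0.1],[[0,0,0],[0,0,4],-0.1],[[0,0,0],[0,0,3],-0.1],[[0,0,0],[0,0,2],-0.1],[[0,0,0],[0,0,0],1],[[0,0,0],[0,0,0],1],[[0,0,0],[0,0,0],1]]' 12
python3 -m crank '[[[0,0,0],[0,0,0],1],[[0,0,0],[0,0,0],1],[[0,0,0],[0,0,0],1]]'
python3 - <<'E'
from h import *
c=cap('wrist','w2');c=cap('side','s2')
E
```

```text
time_s: 3.15
tcp_pos: [0.5192, 0.1363, 0.0929]
eef_rot: [-179.9, 0.0, -76.9]
contact_force: [-0.7, 0.1, 0.4]
gripper_width: 0.03
gripper_force: 0.0
time_s: 3.45
tcp_pos: [0.5183, 0.1361, 0.0924]
eef_rot: [-180.0, 0.0, -77.0]
contact_force: [-4.9, 2.6, 5.4]
gripper_width: 0.0134
gripper_force: 12.0
```

View pics/w2.png

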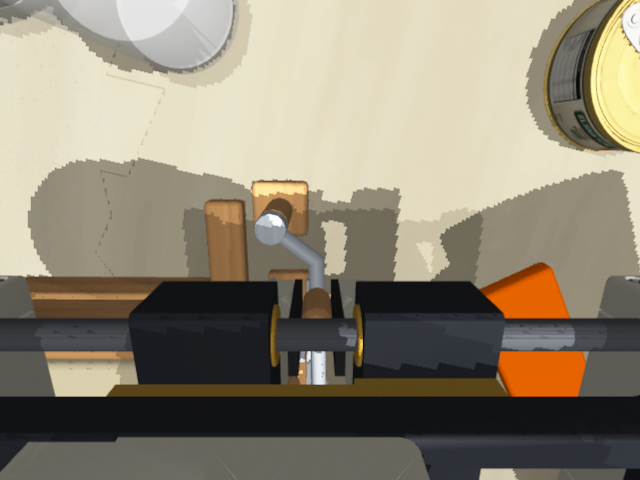

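The pin at (316,300) sits between the fingers, and the opening of 13.4 mm matches its diameter. Next I swing the hook along its arc.

```bash
python3 -m crank '[[[0,0,0],[0.32,0.42,0],1],[[0,0,0],[0.33,0.36,0],1],[[0,0,0],[0.8,0.6,0],1],[[0,0,0],[0.92,0.39,0],1],[[0,0,0],[0.99,0.16,0],1],[[0,0,0],[0.99,-0.09,0],1],[[0,0,0],[0.95,-0.32,0],1],[[0,0,0],[0,0,0],1]]' 12
python3 -m crank '[[[0,0,0],[0,0,0],-0.1],[[0,0,0],[0,0,0],-0.1],[[0,0,0],[0,0,0],-0.1],[[0,0,0],[0,0,-3],-0.1],[[0,0,0],[0,0,-4],-0.1],[[0,0,0],[0,0,-4],-0.1],[[0,0,0],[-3,-1,0],-0.1],[[0,0,0],[-3,0,0],-0.1]]'
python3 - <<'E'
from h import *
c=cap('wrist','w3');c=cap('top','t3');p=go(.5238,.187,.092);print(p,r.get_state()['tcp_pos'])
E
```

```text
time_s: 4.35
tcp_pos: [0.5148, 0.0784, 0.0918]
eef_rot: [179.8, -0.1, -77.0]
contact_force: [-3.5, -1.6, 10.5]
gripper_width: 0.013
gripper_force: 12.0
time_s: 5.15
tcp_pos: [0.5128, 0.1421, 0.203]
eef_rot: [-179.8, 0.1, -77.1]
contact_force: [0.8, -0.6, -0.5]
gripper_width: 0.0483
gripper_force: 0.0
[-3.94 -2.19 10.97] [0.5114598  0.14356358 0.20168914]
```

View pics/w3.png

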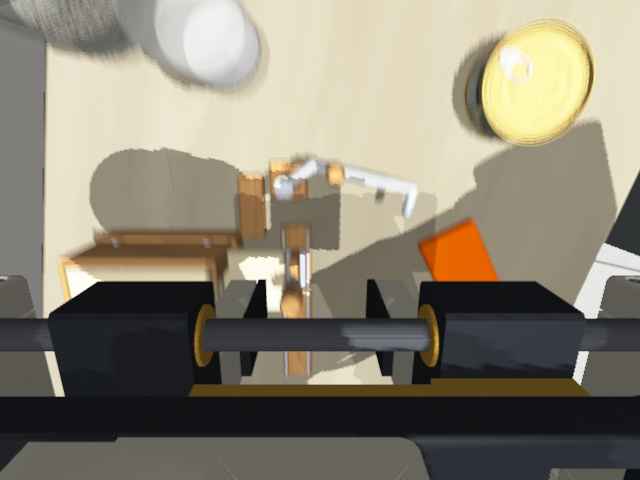

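The hook is wide open: its arm runs from (285,185) to (410,200), clear of the gate. Next I grasp the knob, now at about (291,300).

```bash
python3 -m crank '[[[0,0,0],[-4.0,-2.1,0],-0.1],[[0,0,0],[0,0,4],-0.1],[[0,0,0],[0,0,4],-0.1],[[0,0,0],[0,0,3],-0.1],[[0,0,0],[0,0,0],1],[[0,0,0],[0,0,0],1],[[0,0,0],[0,0,0],1],[[0,0,0],[0,0,0],1]]' 15
python3 -m crank '[[[0,0,0],[0,0,0],1],[[0,0,0],[-0.5,0,0],1],[[0,0,0],[-1,0,0],1],[[0,0,0],[-1,0,0],1],[[0,0,0],[-1,0,0],1],[[0,0,0],[-1,0,0],1],[[0,0,0],[0,0,0],1]]'
python3 - <<'E'
from h import *
print(d2w(-.056,0),r.get_state()['tcp_pos'])
E
```

```text
time_s: 6.05
tcp_pos: [0.5241, 0.1857, 0.0934]
eef_rot: [-179.8, 0.1, -77.0]
contact_force: [0.9, -0.4, 0.1]
gripper_width: 0.0214
gripper_force: 0.0
time_s: 6.75
tcp_pos: [0.514, 0.231, 0.0932]
eef_rot: [-179.8, 0.1, -76.9]
contact_force: [-0.8, 0.9, 7.9]
gripper_width: 0.0176
gripper_force: 15.0
[0.52191337 0.19169799] [0.51396584 0.23101768 0.09318912]
```

```bash
python3 -m crank '[[[0,0,0],[-1,0,0],1],[[0,0,0],[-1,0,0],1],[[0,0,0],[-1,0,0],1],[[0,0,0],[-0.7,0,0],1],[[0,0,0],[-0.4,0,0],1],[[0,0,0],[-0.4,0,0],1],[[0,0,0],[0,0,0],1]]'
python3 -m crank '[[[0,0,0],[0,0,0],-0.1],[[0,0,0],[0,0,0],-0.1],[[0,0,0],[0,0,0],-0.1],[[0,0,0],[0,0,-3],-0.1],[[0,0,0],[0,0,-4],-0.1],[[0,0,0],[0,0,-4],-0.1],[[0,0,0],[3,-3,0],-1],[[0,0,0],[0,0,0],-1]]'
python3 - <<'E'
from h import *
c=cap('top','t4');c=cap('wrist','w4');print(r.get_state()['tcp_pos'])
E
```

```text
time_s: 7.45
tcp_pos: [0.5046, 0.2707, 0.0931]
eef_rot: [-179.9, -0.2, -76.9]
contact_force: [11.2, -14.8, 6.8]
gripper_width: 0.0175
gripper_force: 15.0
time_s: 8.25
tcp_pos: [0.5412, 0.25, 0.2031]
eef_rot: [-179.8, 0.1, -77.0]
contact_force: [-0.6, -0.7, -0.3]
gripper_width: 0.0591
gripper_force: 0.0
[0.5388075  0.25006631 0.20124215]
```

View pics/w4.png

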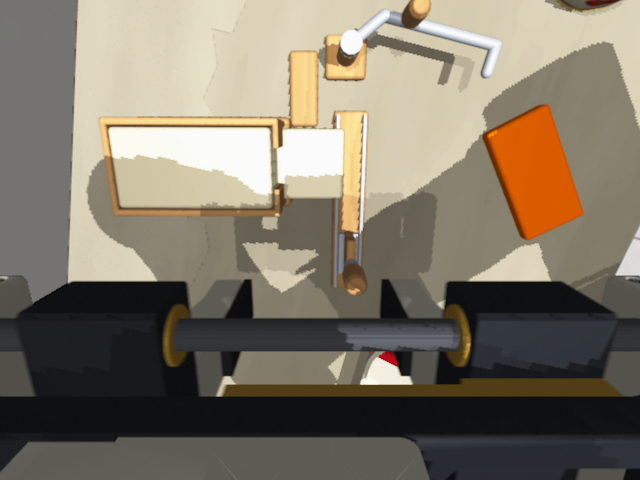

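The gate is fully aside: the knob is at (354,280) and it reached its stop with the reaction force showing. The bar nose spans (343,129) to (343,198).

```bash
python3 - <<'E'
from h import *
c=pickle.load(open('w4.pkl','rb'))
g=cv2.cvtColor(c['color'],cv2.COLOR_RGB2GRAY).astype(int)
a=ray(c,(343,129),.044);b=ray(c,(343,198),.044);print('nose',a,b,(a+b)/2,np.linalg.norm(a-b))
for uv in((100,118),(281,118),(278,215),(114,215)):print(ray(c,uv,.084).round(4))
O[:]=(.578,.201);print('pred nose',d2w(-.048,0));t=d2w(-.038,0);print(t,go(t[0],t[1],.2))
E
```

```text
nose [0.53802862 0.16655333 0.044     ] [0.52467126 0.21939288 0.044     ] [0.53134994 0.1929731  0.044     ] 0.05450171972548412
[0.7013 0.1975 0.084 ]
[0.5829 0.1702 0.084 ]
[0.5719 0.2359 0.084 ]
[0.6876 0.2626 0.084 ]
pred nose [0.53121146 0.19028399]
[0.54095907 0.1925165 ] [5.66 1.08 0.12]
```

```bash
python3 -m crank '[[[0,0,8.2],[0,0,0],-0.7],[[0,0,8.2],[0,0,0],-0.7],[[0,0,8.2],[0,0,0],-0.7],[[0,0,8.2],[0,0,0],-0.7],[[0,0,8.2],[0,0,0],-0.7],[[0,0,8.2],[0,0,0],-0.7],[[0,0,8.2],[0,0,0],-0.7]]' 40
python3 -m crank '[[[0,0,8.2],[0,0,0],-0.7],[[0,0,8.2],[0,0,0],-0.7],[[0,0,8.2],[0,0,0],-0.7],[[0,0,8],[0,0,0],-0.7],[[0,0,0],[0,0,0],-0.7]]'
python3 - <<'E'
from h import *
c=cap('wrist','w5');print(go(.541,.1935,.057),r.get_state()['joints'].round(1))
E
```

```text
time_s: 9.05
tcp_pos: [0.5378, 0.2508, 0.2008]
eef_rot: [180.0, -0.1, -134.7]
contact_force: [0.1, -0.5, 0.3]
gripper_width: 0.0745
gripper_force: 0.0
time_s: 9.55
tcp_pos: [0.5379, 0.2507, 0.2009]
eef_rot: [-180.0, -0.1, -167.0]
contact_force: [0.1, 0.3, -0.1]
gripper_width: 0.0745
gripper_force: 0.0
[ 1.01 -5.63 14.41] [  43.8   15.1  -14.    -0.   -61.  -120.6]
```

```bash
python3 -m crank '[[[0,0,0],[0.5,-2.8,0],-0.7],[[0,0,0],[0.5,-2.8,0],-0.7],[[0,0,0],[0,0,4],-0.7],[[0,0,0],[0,0,4],-0.7],[[0,0,0],[0,0,3],-0.7],[[0,0,0],[0,0,2],-0.7],[[0,0,0],[0,0,1.4],-0.7],[[0,0,0],[0,0,0],-0.7]]' 40
python3 - <<'E'
from h import *
cap('side','s5');c=cap('wrist','w6');print(go(.541,.1935,.057))
E
```

```text
time_s: 10.4
tcp_pos: [0.5402, 0.1929, 0.0553]
eef_rot: [-179.9, -0.2, -166.8]
contact_force: [0.5, -0.1, 0.1]
gripper_width: 0.0747
gripper_force: 0.0
[ 0.07 -0.01  0.07]
```

View pics/w6.png

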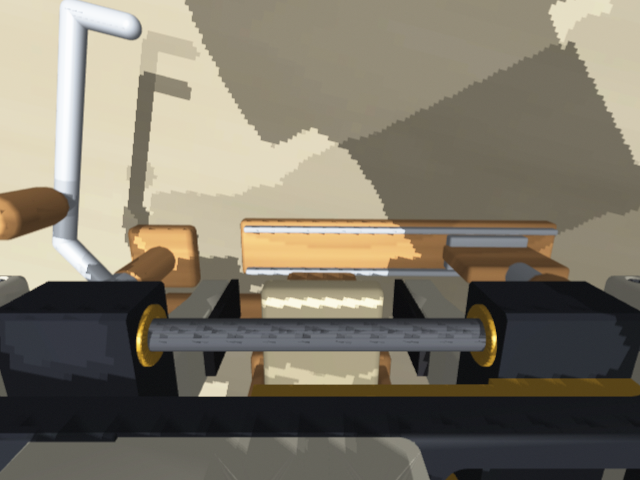

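The bar nose at (323,290) is centred between the fingers at x 240 and 395, the gate is off to the right and the hook to the left. Next I grip and pull.

```bash
python3 -m crank '[[[0,0,0],[0,0,0],1],[[0,0,0],[0,0,0],1],[[0,0,0],[0,0,0],1],[[0,0,0],[0,0,0],1],[[0,0,0],[0,0,0],1]]' 40
python3 -m crank '[[[0,0,0],[0.5,0,0],1],[[0,0,0],[1,0,0],1],[[0,0,0],[1,0,0],1],[[0,0,0],[1,0,0],1],[[0,0,0],[1,0,0],1],[[0,0,0],[0,0,0],1]]'
```

```text
time_s: 11.0
tcp_pos: [0.542, 0.1942, 0.0584]
eef_rot: [180.0, 0.1, -166.9]
contact_force: [-3.6, 3.7, 6.8]
gripper_width: 0.0554
gripper_force: 40.0
time_s: 11.6
tcp_pos: [0.497, 0.1832, 0.058]
eef_rot: [180.0, 0.0, -166.9]
contact_force: [-3.8, 2.5, 6.2]
gripper_width: 0.0558
gripper_force: 40.0
```

```bash
python3 -m crank '[[[0,0,0],[1,0,0],1],[[0,0,0],[1,0,0],1],[[0,0,0],[1,0,0],1],[[0,0,0],[0.5,0,0],1],[[0,0,0],[0,0,0],1]]'
python3 -m crank '[[[0,0,0],[0,0,-1],1],[[0,0,0],[0,0,-3],1],[[0,0,0],[0,0,-4],1],[[0,0,0],[0,0,-5],1],[[0,0,0],[0,0,-5],1],[[0,0,0],[0,0,0],1]]'
python3 - <<'E'
from h import *
c=cap('top','t7');P=cloud(c);cap('side','s7');w=cap('wrist','w7')
a=c['color'][150:290,180:440,::-1];b=w['color'][:,:,::-1]
cv2.imwrite('pics/m7.png',np.vstack([cv2.resize(a,(520,280)),cv2.resize(b,(520,310))]))
m=np.zeros((480,640),bool);m[180:220,222:252]=1
print('stack z',np.percentile(P[m][:,2],[10,50,90]))
E
```

```text
time_s: 12.1
tcp_pos: [0.4622, 0.1747, 0.0573]
eef_rot: [-180.0, -0.1, -167.0]
contact_force: [-3.3, 0.1, 3.0]
gripper_width: 0.0559
gripper_force: 40.0
time_s: 12.7
tcp_pos: [0.4664, 0.1768, 0.2449]
eef_rot: [179.8, 0.6, -166.9]
contact_force: [0.4, 1.0, -2.0]
gripper_width: 0.0553
gripper_force: 40.0
stack z [0.06616263 0.65441197 0.66250291]
```

View pics/m7.png

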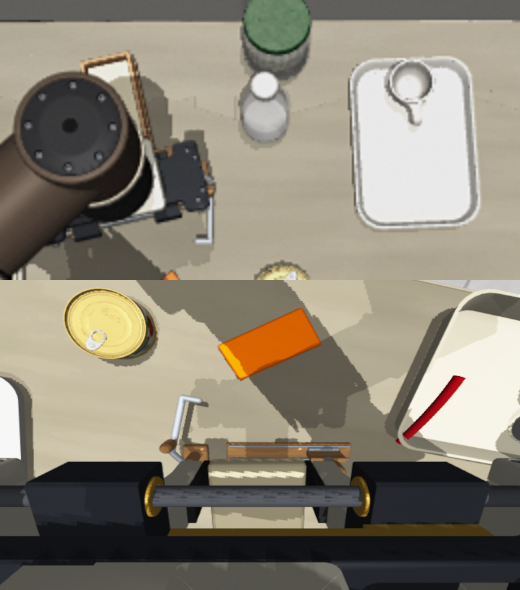

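The bar is held between the fingers, the other bars are still in the tower (top crop), and the tray shows its cup with the ear pointing toward the free end. Next I carry the bar to the tray.

```bash
python3 -m crank '[[[0,0,0],[0.1,-1.5,0],1],[[0,0,0],[0.15,-3,0],1],[[0,0,0],[0.2,-4,0],1],[[0,0,0],[0.2,-4,0],1],[[0,0,0],[0.2,-4,0],1],[[0,0,0],[0.2,-4,0],1],[[0,0,0],[0.2,-4,0],1],[[0,0,0],[0.2,-4,0],1]]'
python3 -m crank '[[[0,0,0],[0.2,-4,0],1],[[0,0,0],[0.2,-4,0],1],[[0,0,0],[0.15,-3,0],1],[[0,0,0],[0.15,-2,0],1],[[0,0,0],[0.1,-0.8,0],1],[[0,0,-4],[0,0,0],1],[[0,0,-8],[0,0,0],1],[[0,0,-8],[0,0,0],1]]'
python3 -m crank '[[[0,0,-8],[0,0,0],1],[[0,0,-8],[0,0,0],1],[[0,0,-8],[0,0,0],1],[[0,0,-8],[0,0,0],1],[[0,0,-8],[0,0,0],1],[[0,0,-8],[0,0,0],1],[[0,0,-8],[0,0,0],1],[[0,0,-4],[0,0,0],1]]'
python3 -m crank '[[[0,0,0],[0,0,0],1],[[0,0,0],[0,0,0],1]]'
python3 - <<'E'
from h import *
c=cap('wrist','w8');t=cap('top','t8');s=cap('side','s8');print(r.get_state()['joints'].round(1),c['T'][:3,3])
cv2.imwrite('pics/m8.png',np.vstack([c['color'][:,:,::-1],])[:, :])
E
```

```text
time_s: 13.65
tcp_pos: [0.5128, -0.1078, 0.236]
eef_rot: [180.0, -0.2, -167.0]
contact_force: [0.9, -0.2, -0.6]
gripper_width: 0.0556
gripper_force: 40.0
time_s: 14.45
tcp_pos: [0.5363, -0.2416, 0.2362]
eef_rot: [179.9, -0.1, -146.7]
contact_force: [0.5, 0.1, -1.8]
gripper_width: 0.0556
gripper_force: 40.0
time_s: 15.25
tcp_pos: [0.5364, -0.2413, 0.2363]
eef_rot: [179.9, 0.0, -86.6]
contact_force: [-0.0, 0.8, -0.8]
gripper_width: 0.0557
gripper_force: 40.0
time_s: 15.45
tcp_pos: [0.5368, -0.2415, 0.2368]
eef_rot: [179.9, 0.0, -87.1]
contact_force: [-0.7, 0.2, -1.8]
gripper_width: 0.0557
gripper_force: 40.0
[ -5.2  13.1 -11.7  -0.  -65.2   8.2] [ 0.54139789 -0.31796244  0.37068126]
```

View pics/m8.png

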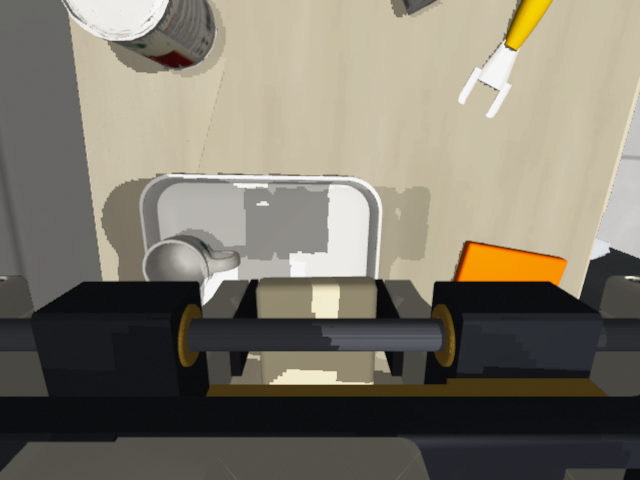

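The tray's rim shows as left edge u≈141, right edge u≈381 and far edge v≈176. The cup ear ends at (240,258), and the bar is held level at u 257–376.

```bash
python3 - <<'E'
from h import *
c=pickle.load(open('w8.pkl','rb'))
for n,uv,z in(('L',(141,230),.024),('R',(381,230),.024),('F1',(170,175),.024),('F2',(350,179),.024),('ear',(240,258),.035)):print(n,ray(c,uv,z).round(4))
# predicted bar sides at top height
zt=c['T'][2,3]
for uv in((257,290),(376,290)):print('bar',ray(c,uv,.2368-.013).round(4))
E
```

```text
L [ 0.7127 -0.2169  0.024 ]
R [ 0.4711 -0.2292  0.024 ]
F1 [ 0.68   -0.2735  0.024 ]
F2 [ 0.5063 -0.2786  0.024 ]
ear [ 0.6111 -0.196   0.035 ]
bar [ 0.5644 -0.2498  0.2238]
bar [ 0.511  -0.2525  0.2238]
```

```bash
python3 -m crank '[[[0,0,0],[-0.5,-0.5,2],1],[[0,0,0],[0,0,4],1],[[0,0,0],[0,0,4],1],[[0,0,0],[0,0,4],1],[[0,0,0],[0,0,3],1],[[0,0,0],[0,0,2],1],[[0,0,0],[0,0,1],1],[[0,0,0],[0,0,0],1]]'
python3 - <<'E'
from h import *
s=r.get_state();print(s['tcp_pos'],s['contact_force'])
s=cap('side','s9');cv2.imwrite('pics/c9.png',cv2.resize(s['color'][220:330,250:450,::-1],(800,440),interpolation=cv2.INTER_CUBIC))
E
```

```text
time_s: 16.4
tcp_pos: [0.5413, -0.2364, 0.0363]
eef_rot: [179.9, 0.0, -87.0]
contact_force: [-0.3, 0.5, -0.9]
gripper_width: 0.0556
gripper_force: 40.0
[ 0.54132545 -0.23635734  0.03632707] [-0.28589169  0.51943771 -0.92775366]
```

View pics/c9.png

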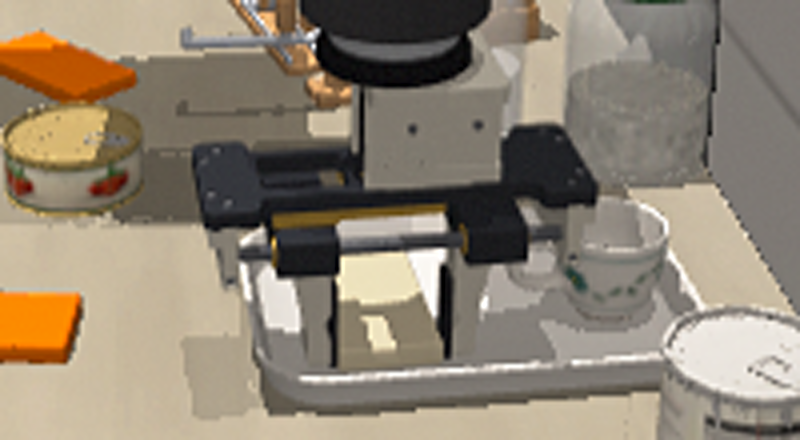

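The fingers and bar at (390,330) are inside the tray with no contact yet. I lower by small steps.

```bash
python3 -m crank '[[[0,0,0],[0,0,0.2],1],[[0,0,0],[0,0,0.1],1],[[0,0,0],[0,0,0],1]]'; python3 -m crank '[[[0,0,0],[0,0,0.1],1],[[0,0,0],[0,0,0.1],1],[[0,0,0],[0,0,0],1]]'
```

```text
time_s: 16.75
tcp_pos: [0.5425, -0.2365, 0.0354]
eef_rot: [-179.9, -0.0, -87.0]
contact_force: [-0.2, -0.8, -1.8]
gripper_width: 0.0553
gripper_force: 40.0
time_s: 17.05
tcp_pos: [0.5422, -0.2364, 0.0327]
eef_rot: [-180.0, -0.0, -87.0]
contact_force: [0.8, -0.2, -0.2]
gripper_width: 0.0556
gripper_force: 40.0
```

```bash
python3 -m crank '[[[0,0,0],[0,0,0.1],1],[[0,0,0],[0,0,0],1]]'; python3 -m crank '[[[0,0,0],[0,0,0.1],1],[[0,0,0],[0,0,0],1]]'
```

```text
time_s: 17.25
tcp_pos: [0.5422, -0.2364, 0.0326]
eef_rot: [-180.0, -0.0, -86.9]
contact_force: [-0.7, 1.3, 9.3]
gripper_width: 0.0556
gripper_force: 40.0
time_s: 17.45
tcp_pos: [0.5422, -0.2364, 0.0326]
eef_rot: [-180.0, -0.0, -86.9]
contact_force: [-4.7, 3.4, 18.7]
gripper_width: 0.0552
gripper_force: 39.9
```

```bash
python3 -m crank '[[[0,0,0],[0,0,-0.15],1],[[0,0,0],[0,0,0],-0.48],[[0,0,0],[0,0,0],-0.48],[[0,0,0],[0,0,0],-0.48]]'; python3 -m crank '[[[0,0,0],[0,0,-2],-0.48],[[0,0,0],[0,0,-4],-0.48],[[0,0,0],[0,0,-5],-0.48],[[0,0,0],[0,0,-5],-0.48],[[0,0,0],[0,0,-4],-0.48],[[0,0,0],[0,0,0],-0.48]]'
python3 -m crank '[[[0,0,0],[0,4,0],-0.48],[[0,0,0],[4,4,0],-0.48],[[0,0,0],[-4,4,0],-0.48],[[0,0,0],[-5,0,0],-0.48],[[0,0,0],[-5,0,0],-0.48],[[0,0,0],[-5,0,0],-0.48],[[0,0,0],[0,0,0],-0.48],[[0,0,0],[0,0,0],-0.48]]'
python3 - <<'E'
from h import *
t=cap('top','t10');s=cap('side','s10');P=cloud(t)
cv2.imwrite('pics/m10.png',np.vstack([cv2.resize(t['color'][150:290,170:450,::-1],(600,300)),cv2.resize(s['color'][160:340,230:470,::-1],(400,300)).copy() if 0 else cv2.resize(s['color'][160:330,210:480,::-1],(600,300))]))
E
```

```text
time_s: 17.85
tcp_pos: [0.542, -0.2364, 0.0318]
eef_rot: [180.0, 0.0, -87.0]
contact_force: [-1.2, 0.5, -0.9]
gripper_width: 0.0644
gripper_force: 0.0
time_s: 18.45
tcp_pos: [0.545, -0.2373, 0.2389]
eef_rot: [-179.4, -0.2, -86.9]
contact_force: [0.8, -0.2, -1.7]
gripper_width: 0.0649
gripper_force: 0.0
time_s: 19.25
tcp_pos: [0.4237, -0.0912, 0.2322]
eef_rot: [-180.0, 0.0, -86.7]
contact_force: [0.3, -0.9, 0.2]
gripper_width: 0.065
gripper_force: 0.0
```

View pics/m10.png

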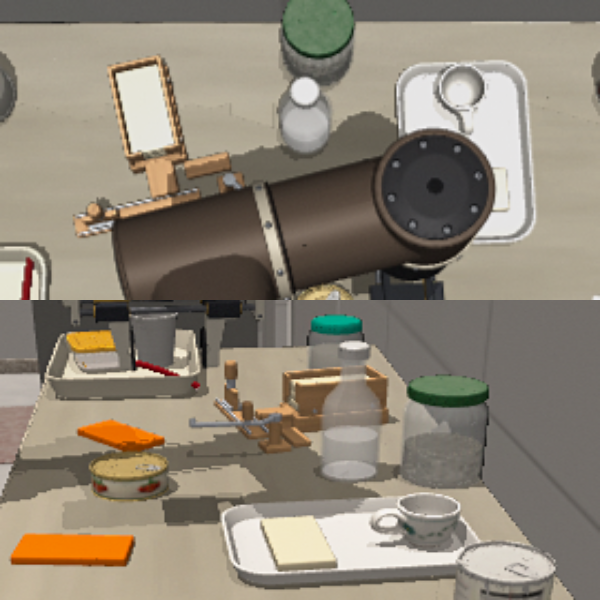

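The bar lies flat in the tray beside the cup, at (298,541) in the side crop. The stack is still in the tower, the gate and hook are open, and nothing else has been disturbed.

```bash
python3 -c "
from plant import r
print(r.close_job())"
```

```text
the job is handed in; nothing more can be done
None
```

I handed the job in at about 19 s: the hook is swung wide open, the gate is fully aside, the lowest bar lies flat in the tray beside the cup, and in the last pictures the remaining bars were in the dispenser with nothing else visibly moved.

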